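# Make up an edge-profiling wheel stack on its arbor

## Robot

A 7-joint arm with a two-finger parallel gripper is mounted at the origin on the work surface. World frame = base frame: x ahead of the robot, y to its left, z up, the work surface at z = 0. Lengths are in m, angles in rad, forces in N, time in s.
With the tool pointing down it reaches from about 0.4 to 0.85 m from the base axis. Payload 10.4 kg.
Tool frame: the origin (TCP) lies at the very end of the fingers, on their centre line; the grasp point (between the pads) lies 19 mm behind it (grip_point_offset is the distance from the TCP to the grasp point, in m); z points along the fingers, y is the line along which they close (so a half turn about z gives the same grasp; the last joint's range is limited). The gripper opens to 87 mm and grips with 3 to 60 N. Pads are 19 mm wide; open, the fingers measure 117 mm over their backs; the gripper's body (75 mm by 190 mm) begins 51 mm behind the grasp point.
Start: joints at [1.312, 0.332, -0.065, 1.46, 0.022, 1.35, -0.088], TCP at [0.146, -0.608, 0.223] pointing down, gripper open.
Joint ranges: [-2.6, 2.6], [-0.5, 2.12], [-1.47, 1.34], [0.16, 2.42], [-1.27, 4.41], [0.06, 2.06], [-2.6, 2.6]. Speed limits (rad/s): [2.22, 2.22, 2.79, 2.79, 3.14, 3.14, 3.14].

## Interface

Orientations are given as a unit quaternion [x, y, z, w].
In Python, from bench import * gives the robot as it stands.
- The arm moves only by the tool play_rows, never from a script. Its argument "increments" is text: rows parted by semicolons, each of 7 numbers parted by spaces: the turn, a rotation vector about the tool's x, y, z in rad, then the shift along the tool's x, y, z in m, then the opening, from 0 (shut) to 1 (fully open). A call has 1 to 8 rows; each row is the pose to reach, as a shift and turn from the pose commanded when the call began, along the tool's axes at that moment; what a row does not reach only later rows make up. A row lasts 1/10 s, in which the tool goes at most 50 mm and 8.59 degrees, less where a joint would pass 70% of its speed; a pose out of reach is approached as far as the arm can. A call with a gripper value outside its range is refused whole. The fingers move at their own pace and stop on an object; "grip_force" is the grip in N (left out, the last holds). Time passes only in rows, so rows that repeat a pose let the fingers close. It gives the time, the measured TCP pose, the force, the opening and the grip force at its end, in the units of the state.
- read_state(): the state, without advancing time (a new reading comes with each control period).
- camera(name): name is "side" or "top"; returns a dict with "color" (400x640x3 uint8, red, green, blue), "fx", "fy", "cx", "cy" (pixels), "camera_from_world" (4x4, takes a point from world to camera coordinates). Camera axes: x right, y down, z forward; pixel columns grow to the right and rows downward; lengths in m; the calibration is good to about 2 mm. A picture is of the moment at which its call begins. There is no depth.
- close_job(): hands the job in; it is judged then, once.
The state is a dict: "time": time; "joint_positions": joint angles; "joint_vel": joint speeds; "joint_torque": joint torques, N m; "ee_pos": TCP position; "eef_rot": TCP orientation; "ft_force": force on the tool from outside, world axes, zero at the start; "torque": the same for the moment, N m; "width": finger opening in m; "grip_force": force on a finger pad.
Only numpy, scipy, OpenCV 4.12 (cv2) and the standard library are available. Lean on these libraries where they do the work, as an engineer would, in place of code of your own. Each camera call takes 0.05 s, during which the arm holds its last target. There are 200 camera calls.

## Task

Make up the stone edge-profiling tool on the upright arbor in the setting block: first the bevel wheel, then the drum wheel, then the round-over wheel, and last the hexagon-headed clamping cap, each threaded over the shaft and sitting flat and fully home on the one below. Keep every part the way up it lies and lower it down the shaft instead of letting it drop. Leave the wax tin, the spanner and the stone offcut where they are.

Things in the scene. Friction and masses are not known exactly. Their poses are not given: they have to be found in the camera images.
- bevel_wheel: Bevel wheel: loose steel grinding wheel, 23 mm through bore, lying wide rim down. 22 mm high: rim 64 mm wide up to 6 mm height, slope inwards from 6 to 12 mm, straight neck 48 mm wide from 12 to 22 mm (grip it there). From above: a 48 mm face inside a dark 64 mm rim. About 0.3 kg. Origin: centre of the underside; z its axis, up.
- drum_wheel: Drum wheel: loose straight steel grinding wheel, 48 mm in diameter, 16 mm high, 23 mm through bore, slanted slots round its dark side; lying flat. About 0.2 kg. Origin: centre of the underside; z its axis, up.
- round_wheel: Round-over wheel: loose steel grinding wheel, 23 mm through bore, lying wide rim up. 20 mm high: neck 48 mm wide at the bottom, widening in a hollow curve to a straight rim 64 mm wide from 12 to 20 mm height (grip it there). From above: a plain flat 64 mm face. About 0.3 kg. Origin: centre of the underside; z its axis, up.
- clamp_cap: Clamping cap: loose round steel cap, 44 mm in diameter, 12 mm high, with a dark hexagon head on top (19 mm across flats, 10 mm high), 22 mm in all. No hole from above; a recess 23 mm wide, 9 mm deep in its underside fits over the shaft's end. Lies hexagon up. About 0.15 kg. Origin: centre of the underside; z up.
- arbor: Fixed setting block with the arbor upright in it: base plate 110 x 110 x 10 mm, round boss 80 mm wide up to 38 mm height, small lever beside it (below 45 mm), flange 63 mm wide up to 54 mm, collar 44 mm wide up to 60 mm (its top seats the first wheel), then a shaft 20 mm thick up to 124 mm, its last 5 mm tapering to 12 mm. Origin: on the shaft's axis at the plate's underside; z up.
- wax_tin: Bystander: closed round tin 74 mm in diameter, 42 mm high, grey lid, no bore; loose. Leave it alone. Origin: centre of the underside.
- spanner: Bystander: flat steel spanner 180 mm long, 38 mm wide at the jaw, 8 mm thick, loose. Leave it alone. Origin: middle of its underside; x along its length.
- offcut: Bystander: slab of marble 120 x 80 x 20 mm, loose. Leave it alone. Origin: centre of the underside; x along its long side.
Not all that is in view belongs to the job. What is shaped like the round_wheel but red is not meant.

How it is judged:
By the outcome, as a careful person would: the job done as asked, in the order asked, and still so for the second after the job is handed in, with the robot touching nothing.
It also fails if it takes over 102 s, if anything falls off the work surface, if the arm or the gripper's body presses on something with over 40 N, if the wrist force passes 120 N, or if a joint passes its speed limit or range.

## Working session

There is one attempt and no reset: what is moved stays moved. The work goes in short steps, Python scripts to look and compute and a tool call to move; the robot and the scene stay as the last step left them, time stands still between calls to the robot, and variables do not carry over. Pictures are saved under pics/ and viewed, at most 14 in all, crops included, and the job is handed in when it is done.

Besides the shell and the picture viewer there is one more tool, called after "Call:" by a JSON object that holds its "method" and its "body", one argument or row to a line. play_rows: Moves the arm, as the interface text tells. Its arguments: {"type":"object","properties":{"increments":{"type":"string"},"grip_force":{"type":"number"}},"required":["increments"]}

```bash
mkdir -p pics && python3 - <<'E'
from bench import *
import cv2,pickle
c={n:camera(n) for n in("top","side")}
pickle.dump(c,open("c0.pkl","wb"))
for n in c:
    cv2.imwrite(f"pics/{n}0.png",c[n]["color"][:,:,::-1]); print({k:v for k,v in c[n].items() if k!="color"})
print(read_state())
E
```

```text
{'fx': 385.0536053756035, 'fy': 385.0536053756035, 'cx': 317.51788551981053, 'cy': 197.51654219104785, 'camera_from_world': array([[-0.02467802, -0.99969361,  0.00191906,  0.00929845],
       [-0.98104899,  0.02384864, -0.19228656,  0.60300456],
       [ 0.19218188, -0.00662794, -0.98133694,  0.80360094],
       [ 0.        ,  0.        ,  0.        ,  1.        ]])}
{'fx': 482.25824387574227, 'fy': 482.25824387574227, 'cx': 320.5727817633556, 'cy': 197.3696327249712, 'camera_from_world': array([[ 0.99338581, -0.11370017,  0.01602822, -0.59828452],
       [-0.04258485, -0.49444379, -0.86816581,  0.08026098],
       [ 0.10663565,  0.86174103, -0.49601535,  1.03543716],
       [ 0.        ,  0.        ,  0.        ,  1.        ]])}
{'time': 0.1, 'joint_positions': array([ 1.31241032,  0.33277492, -0.06469695,  1.46087223,  0.02161914,
        1.34989969, -0.08852573]), 'joint_vel': array([-0.00124081, -0.00179073,  0.0008002 , -0.00136092, -0.0005667 ,
        0.00010528,  0.00153005]), 'joint_torque': array([ 2.18570349e-03, -6.24547505e+01,  2.54336715e-02, -3.90719247e+01,
       -6.13033469e-02,  3.66750592e-02,  1.48782652e-05]), 'ee_pos': array([ 0.14591018, -0.60736708,  0.22184747]), 'eef_rot': array([ 9.93058755e-01,  1.17617654e-01, -1.12533641e-04, -6.18934961e-04]), 'ft_force': array([ 0.16430525,  0.32267307, -0.70228135]), 'torque': array([-0.01259045,  0.01231943, -0.00526528]), 'grip_force': 0.0, 'width': 0.08708205121980597}
```

View pics/top0.png

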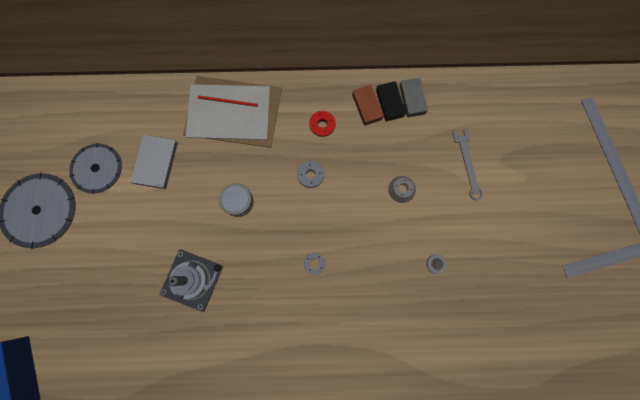

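View pics/side0.png

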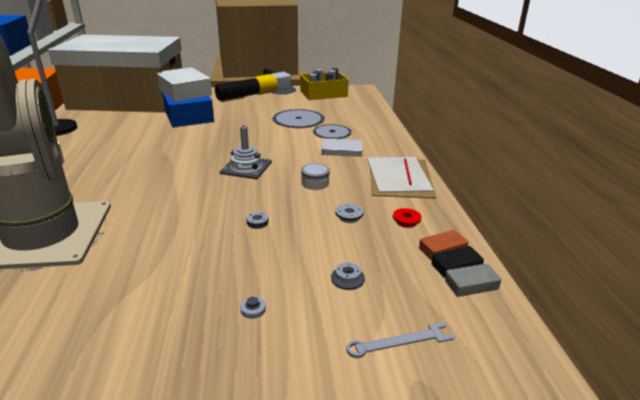

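Candidates, by top-image pixel:
- Grey through-bore rings: (311,174) plain wide face, so round_wheel; (402,188) face inside a dark rim, so bevel; (314,264) small, so drum.
- Red ring at (322,124): decoy.
- (437,264): cap, with a hexagon and no bore.
- (236,200): wax tin.
- (95,168) and (37,210): saw discs.
- (191,280): arbor.

I'll check these choices in one close crop mosaic.

```bash
python3 - <<'E'
import cv2,pickle,numpy as np
c=pickle.load(open("c0.pkl","rb"))
T=[(311,174),(402,188),(314,264),(437,264),(191,280)];S=[(350,212),(348,275),(258,219),(253,306),(246,155)]
def crop(im,p,h=20,s=160): 
    return cv2.resize(im[p[1]-h:p[1]+h,p[0]-h:p[0]+h],(s,s),interpolation=cv2.INTER_CUBIC)
rows=[]
for n,P in(("top",T),("side",S)):
    im=c[n]["color"][:,:,::-1]
    rows.append(np.hstack([crop(im,p,20 if i<4 else 35) for i,p in enumerate(P)]))
m=np.vstack(rows); m=np.clip(m*1.4,0,255).astype(np.uint8)
cv2.imwrite("pics/m0.png",m)
E
```

```text
(no output)
```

View pics/m0.png

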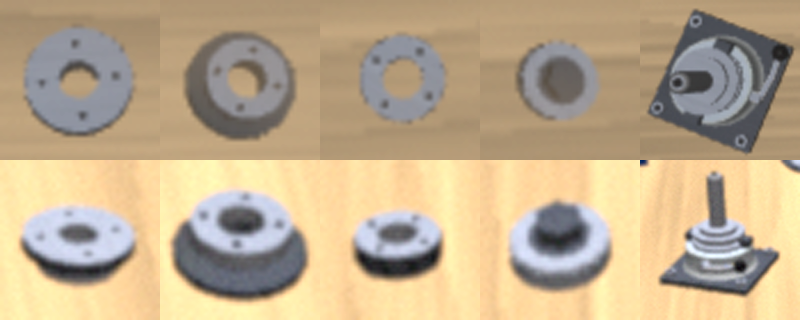

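```bash
cat > h.py <<'E'
import cv2,pickle,numpy as np
from scipy.optimize import least_squares
def ray(c,px,z):
    M=c["camera_from_world"];R=M[:3,:3];t=M[:3,3]
    d=R.T@np.array([(px[0]-c["cx"])/c["fx"],(px[1]-c["cy"])/c["fy"],1]);o=-R.T@t
    return (o+d*(z-o[2])/d[2])
def proj(c,p):
    q=(c["camera_from_world"]@np.r_[np.asarray(p,float),1])[:3]
    return np.array([q[0]/q[2]*c["fx"]+c["cx"],q[1]/q[2]*c["fy"]+c["cy"]])
def face(im,p,h=18,val=None,s=8):
    a=cv2.resize(im[p[1]-h:p[1]+h,p[0]-h:p[0]+h],None,fx=s,fy=s,interpolation=cv2.INTER_CUBIC).astype(int)
    # wood: r-b large; metal: small
    m=(a[:,:,0]-a[:,:,2]<12)
    if val: m&=a.mean(2)>val
    m=m.astype(np.uint8)
    cs,_=cv2.findContours(m,cv2.RETR_EXTERNAL,cv2.CHAIN_APPROX_NONE)
    k=cv2.convexHull(max(cs,key=cv2.contourArea))
    e=cv2.fitEllipse(max(cs,key=cv2.contourArea))
    return (np.array(e[0])+.5)/s+np.array(p)-h-.5, np.array(e[1])/s
E
python3 - <<'E'
from h import *
c=pickle.load(open("c0.pkl","rb"))
T=[(311,174),(402,188),(314,264),(437,264)];S=[(350,212),(348,275),(258,219),(253,306)]
for i,(n,z) in enumerate((("round",.02),("bevel",.022),("drum",.016),("cap",.012))):
    for cam,P in(("top",T),("side",S)):
        im=c[cam]["color"];p=P[i]
        patch=im[p[1]-15:p[1]+15,p[0]-15:p[0]+15].reshape(-1,3).astype(int)
        g=patch[patch[:,0]-patch[:,2]<12].mean(1); val,_=cv2.threshold(g.astype(np.uint8),0,255,cv2.THRESH_OTSU)
        for v in(None,val):
            q,e=face(im,p,val=v); print(n,cam,v,q.round(1),e.round(1),(ray(c[cam],q,z)*1e3).round(1)[:2], "exp px/64mm",round(64e-3*c[cam]["fx"]/(c[cam]["camera_from_world"]@np.r_[ray(c[cam],q,z),1])[2],1))
print("arbor plate",ray(c["top"],(190.7,280.1),.01)*1e3,"tip",ray(c["top"],(172.6,280.9),.124)*1e3)
# side: tip crop (715-640,175-160)
print("side tip",ray(c["side"],(211+74/2.286,120+14/2.286),.124)*1e3)
for cam,b in(("top",(150,240,232,320)),("side",(205,115,285,185))):
    im=c[cam]["color"][b[1]:b[3],b[0]:b[2]]
    cv2.imwrite(f"pics/arb_{cam}.png",np.clip(cv2.resize(im[:,:,::-1],None,fx=7.2,fy=7.2,interpolation=cv2.INTER_CUBIC)*1.3,0,255).astype(np.uint8))
E
```

```text
round top None [310.2 173.8] [26.5 26.9] [668.4  10.3] exp px/64mm 27.0
round top 90.0 [310.2 173.3] [25.6 26.8] [669.4  10.3] exp px/64mm 27.0
round side None [349.1 212.1] [18.5 27.3] [667.6   1.7] exp px/64mm 28.1
round side 105.0 [349.2 210.4] [14.2 27.6] [669.    9.4] exp px/64mm 27.9
bevel top None [402.1 189.4] [23.6 25.5] [ 624.8 -204.5] exp px/64mm 27.3
bevel top 86.0 [403.4 187. ] [19.6 20.8] [ 630.4 -208.1] exp px/64mm 27.2
bevel side None [347.6 275.8] [26.3 32. ] [ 626.7 -225.4] exp px/64mm 34.4
bevel side 107.0 [347.9 270.2] [15.5 25.2] [ 629.9 -208.9] exp px/64mm 33.9
drum top None [314.1 263.1] [21.  21.2] [459.5   5.7] exp px/64mm 28.1
drum top 94.0 [314.1 263.1] [20.9 21.1] [459.5   5.7] exp px/64mm 28.1
drum side None [257.  219.4] [16.  21.8] [459.1  -4.3] exp px/64mm 28.8
drum side 96.0 [256.9 217.3] [11.3 21.5] [458.9   4.5] exp px/64mm 28.6
cap top None [436.3 263.7] [18.4 19.6] [ 451.4 -273.4] exp px/64mm 28.0
cap top 89.0 [436.6 263.7] [18.2 19.2] [ 451.3 -274.1] exp px/64mm 28.0
cap side None [252.5 306.9] [20.8 25.2] [ 451.2 -281.2] exp px/64mm 37.0
cap side 112.0 [252.4 305. ] [16.2 23.4] [ 451.  -276.4] exp px/64mm 36.8
arbor plate [428.54034954 286.7635245   10.        ] tip [428.99953149 285.99694143 124.        ]
side tip [428.96637577 285.94388348 124.        ]
```

View pics/arb_top.png

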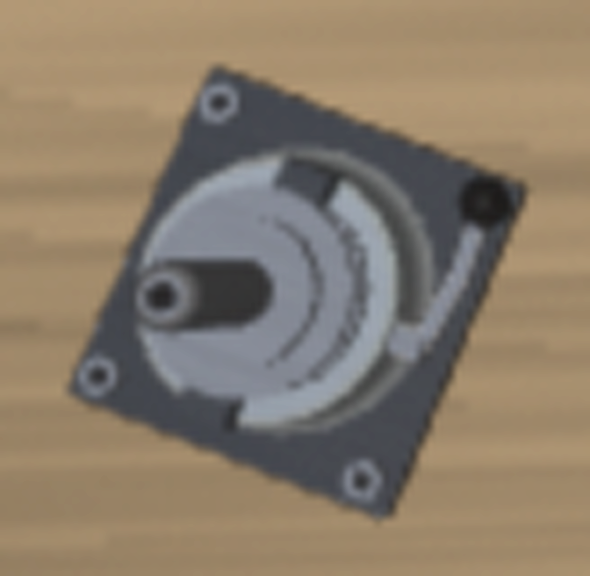

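View pics/arb_side.png

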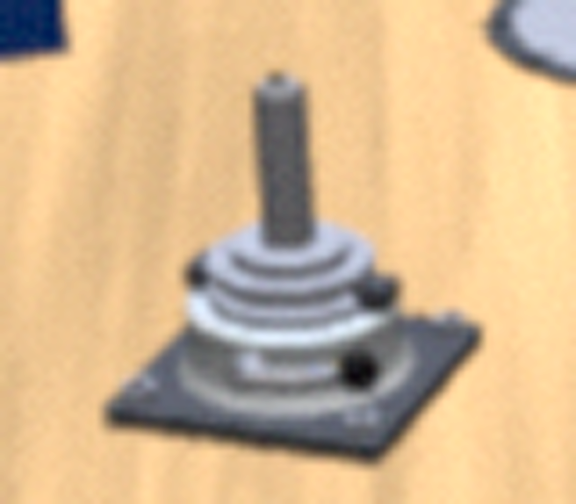

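The crops confirm the choices. Tip is at about (172,281) top, giving arbor ≈ (0.429, 0.286). Parts: bevel (0.630,-0.208), drum (0.459,0.005), round (0.669,0.010), cap (0.451,-0.275). Moving towards the bevel wheel.

```bash
cat > go.py <<'E'
import sys,numpy as np
from bench import *
from scipy.spatial.transform import Rotation as Ro
def go(x,y,z,yaw):
    s=read_state();R=Ro.from_quat(s["eef_rot"]);p=s["ee_pos"]
    c,sn=np.cos(np.radians(yaw)),np.sin(np.radians(yaw))
    T=Ro.from_matrix([[c,sn,0],[sn,-c,0],[0,0,-1]])
    print(f"t{s['time']:.2f} p{p.round(4)} w{s['width']:.4f} f{s['ft_force'].round(1)} q{s['joint_positions'].round(2)}")
    print("to", (R.inv()*T).as_rotvec().round(4), R.inv().apply(np.array([x,y,z])-p).round(4))
if __name__=="__main__": go(*map(float,sys.argv[1:5]))
E
python3 go.py 0.63 -0.208 0.1 13.5
```

```text
t0.10 p[ 0.1459 -0.6074  0.2218] w0.0871 f[ 0.2  0.3 -0.7] q[ 1.31  0.33 -0.06  1.46  0.02  1.35 -0.09]
to [-0.0013  0.0001  0.0002] [ 0.564  -0.2751  0.1221]
```

Call:
{"method": "play_rows", "body": {
  "increments": "0 0 0 0.564 -0.275 0.122 1;0 0 0 0.564 -0.275 0.122 1;0 0 0 0.564 -0.275 0.122 1;0 0 0 0.564 -0.275 0.122 1;0 0 0 0.564 -0.275 0.122 1;0 0 0 0.564 -0.275 0.122 1;0 0 0 0.564 -0.275 0.122 1;0 0 0 0.564 -0.275 0.122 1",
  "grip_force": 20
}}

```text
time: 0.9
ee_pos: [0.45, -0.3564, 0.1457]
eef_rot: [0.993, 0.117, -0.0, -0.0]
ft_force: [0.3, -0.6, 0.4]
width: 0.0873
grip_force: 0.0
```

```bash
python3 go.py 0.63 -0.208 0.06 13.5
```

```text
t0.90 p[ 0.45   -0.3564  0.1457] w0.0873 f[ 0.3 -0.6  0.4] q[ 0.84  0.29 -0.3   1.69  0.09  1.18 -0.82]
to [-0.0001  0.0002 -0.0001] [ 0.2096 -0.1023  0.0856]
```

Call:
{"method": "play_rows", "body": {
  "increments": "0 0 0 0.21 -0.102 0.086 1;0 0 0 0.21 -0.102 0.086 1;0 0 0 0.21 -0.102 0.086 1;0 0 0 0.21 -0.102 0.086 1;0 0 0 0.21 -0.102 0.086 1;0 0 0 0.21 -0.102 0.086 1;0 0 0 0.21 -0.102 0.086 1"
}}

```text
time: 1.6
ee_pos: [0.6293, -0.2082, 0.0589]
eef_rot: [0.993, 0.119, -0.001, -0.001]
ft_force: [-0.1, -0.6, 0.0]
width: 0.0871
grip_force: 0.0
```

```bash
python3 go.py 0.63 -0.208 0.0145 13.5
```

```text
t1.60 p[ 0.6293 -0.2082  0.0589] w0.0871 f[-0.1 -0.6  0. ] q[ 0.51  0.57 -0.35  1.51  0.21  1.1  -1.22]
to [-0.0014  0.0016  0.0026] [0.0008 0.     0.0444]
```

Call:
{"method": "play_rows", "body": {
  "increments": "0 0 0 0 0 0.04 1;0 0 0 0 0 0.044 1;0 0 0 0 0 0.044 0.3;0 0 0 0 0 0.044 0.3;0 0 0 0 0 0.044 0.3;0 0 0 0 0 0.044 0.3;0 0 0 0 0 0.044 0.3;0 0 0 0 0 0.044 0.3",
  "grip_force": 10
}}

```text
time: 2.4
ee_pos: [0.6295, -0.2096, 0.0166]
eef_rot: [0.993, 0.118, 0.0, 0.0]
ft_force: [-0.4, -1.4, 4.3]
width: 0.047
grip_force: 10.5
```

```bash
python3 go.py 0.63 -0.208 0.0145 13.5
```

```text
t2.40 p[ 0.6295 -0.2096  0.0166] w0.0470 f[-0.4 -1.4  4.3] q[ 0.5   0.61 -0.34  1.53  0.23  1.03 -1.23]
to [ 0.0002 -0.0004  0.0003] [ 0.0008 -0.0014  0.0021]
```

Call:
{"method": "play_rows", "body": {
  "increments": "0 0 0 0 0 0 0.7;0 0 0 0 0 0 0.7;0 0 -1.571 0 0 0 0.7;0 0 -1.571 0 0 0 0.7;0 0 -1.571 0 0 0 0.7;0 0 -1.571 0 0 0 0.7;0 0 -1.571 0 0 0 0.7;0 0 -1.571 0 0 0 0.7"
}}

```text
time: 3.2
ee_pos: [0.6293, -0.2098, 0.0161]
eef_rot: [0.841, 0.54, -0.0, -0.0]
ft_force: [-0.3, 0.1, 0.4]
width: 0.0611
grip_force: 0.0
```

```bash
python3 go.py 0.63 -0.209 0.0155 103.5
```

```text
t3.20 p[ 0.6293 -0.2098  0.0161] w0.0611 f[-0.3  0.1  0.4] q[ 0.63  0.65 -0.52  1.53  0.35  1.06 -0.41]
to [-1.000e-04  1.000e-04 -6.645e-01] [0.001  0.0003 0.0006]
```

Call:
{"method": "play_rows", "body": {
  "increments": "0 0 -0.66 0 0 0 0.7;0 0 -0.66 0 0 0 0.7;0 0 -0.66 0 0 0 0.7;0 0 -0.66 0 0 0 0.7;0 0 -0.66 0 0 0 0.7;0 0 -0.66 0 0 0 0.3;0 0 -0.66 0 0 0 0.3;0 0 -0.66 0 0 0 0.3",
  "grip_force": 30
}}

```text
time: 4.0
ee_pos: [0.6294, -0.2097, 0.0162]
eef_rot: [0.624, 0.782, -0.0, 0.0]
ft_force: [-0.3, -0.5, -0.3]
width: 0.0463
grip_force: 30.0
```

Call:
{"method": "play_rows", "body": {
  "increments": "0 0 0 0 0 0 0.3;0 0 0 0 0 0 0.3;0 0 0 0 0 0 0.3"
}}

```text
time: 4.3
ee_pos: [0.6294, -0.2096, 0.0162]
eef_rot: [0.623, 0.782, -0.0, 0.0]
ft_force: [0.9, -0.3, -1.5]
width: 0.0466
grip_force: 30.0
```

```bash
python3 go.py 0.429 0.286 0.175 103.5
```

```text
t4.30 p[ 0.6294 -0.2096  0.0162] w0.0466 f[ 0.9 -0.3 -1.5] q[ 0.71  0.69 -0.65  1.52  0.45  1.09  0.19]
to [-0.      0.0001 -0.0108] [ 0.5278 -0.0848 -0.1589]
```

Call:
{"method": "play_rows", "body": {
  "increments": "0 0 0 0 0 -0.02 0.3;0 0 0 0 0 -0.06 0.3;0 0 0 0 0 -0.11 0.3;0 0 0 0 0 -0.159 0.3;0 0 -0.01 0.528 -0.085 -0.159 0.3;0 0 -0.01 0.528 -0.085 -0.159 0.3;0 0 -0.01 0.528 -0.085 -0.159 0.3;0 0 -0.01 0.528 -0.085 -0.159 0.3"
}}

```text
time: 5.1
ee_pos: [0.553, -0.0227, 0.175]
eef_rot: [0.62, 0.785, -0.0, 0.0]
ft_force: [0.6, 1.0, -2.5]
width: 0.0465
grip_force: 30.0
```

```bash
python3 go.py 0.428 0.285 0.165 103.5
```

```text
t5.10 p[ 0.553  -0.0227  0.175 ] w0.0465 f[ 0.6  1.  -2.5] q[ 0.66  0.31 -0.83  1.68  0.24  1.25  0.01]
to [-0.0004  0.0004 -0.0011] [ 0.3283 -0.0501  0.0099]
```

Call:
{"method": "play_rows", "body": {
  "increments": "0 0 0 0.328 -0.05 0 0.3;0 0 0 0.328 -0.05 0 0.3;0 0 0 0.328 -0.05 0 0.3;0 0 0 0.328 -0.05 0 0.3;0 0 0 0.328 -0.05 0 0.3;0 0 0 0.328 -0.05 0 0.3;0 0 0 0.328 -0.05 0 0.3;0 0 0 0.328 -0.05 0 0.3"
}}

```text
time: 5.9
ee_pos: [0.426, 0.2879, 0.1756]
eef_rot: [0.616, 0.787, 0.001, -0.001]
ft_force: [-0.1, -0.4, -2.1]
width: 0.0466
grip_force: 30.0
```

```bash
python3 - <<'E'
from h import *
from go import go
from bench import *
go(.428,.285,.145,103.5)
go(.428,.285,.145,103.5)
o=[]
for n in("top","side"):
    c=camera(n);im=c["color"]
    u,v=proj(c,[.428,.285,.13]).astype(int)
    a=im[v-45:v+45,u-45:u+45,::-1]
    o.append(np.clip(cv2.resize(a,(400,400),interpolation=cv2.INTER_CUBIC)*1.4,0,255).astype(np.uint8)); print(n,u,v,im.shape)
    print("tip pred",proj(c,[.429,.286,.124]))
cv2.imwrite("pics/over1.png",np.hstack(o))
E
```

```text
t5.90 p[0.426  0.2879 0.1756] w0.0466 f[-0.1 -0.4 -2.1] q[ 0.23  0.26 -1.03  1.77  0.23  1.24 -0.62]
to [ 0.0001 -0.0018  0.0071] [-0.0034  0.0012  0.0305]
t5.90 p[0.426  0.2879 0.1756] w0.0466 f[-0.1 -0.4 -2.1] q[ 0.23  0.26 -1.03  1.77  0.23  1.24 -0.62]
to [ 0.0001 -0.0018  0.0071] [-0.0034  0.0012  0.0305]
top 171 281 (400, 640, 3)
tip pred [172.59846328 280.89979709]
side 242 124 (400, 640, 3)
tip pred [243.38441302 126.11604359]
```

View pics/over1.png

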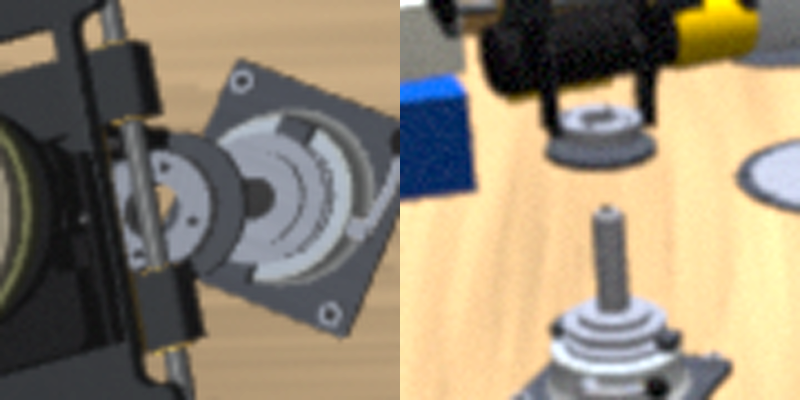

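```bash
python3 go.py 0.4283 0.2853 0.145 103.5
```

```text
t6.00 p[0.4287 0.2835 0.175 ] w0.0467 f[ 0.6 -0.6 -2.6] q[ 0.23  0.26 -1.02  1.77  0.23  1.24 -0.61]
to [-0.0003  0.0005  0.0013] [0.0019 0.     0.03  ]
```

Call:
{"method": "play_rows", "body": {
  "increments": "0 0 0 0.001 0 0.01 0.3;0 0 0 0.001 0 0.02 0.3;0 0 0 0.001 0 0.024 0.3;0 0 0 0.001 0 0.024 0.3;0 0 0 0.001 0 0.024 0.3"
}}

```text
time: 6.5
ee_pos: [0.4292, 0.2838, 0.1511]
eef_rot: [0.62, 0.785, -0.0, -0.0]
ft_force: [0.4, -0.4, -2.5]
width: 0.0469
grip_force: 30.0
```

```bash
python3 - <<'E'
from h import *
from go import go
from bench import *
go(.4283,.2853,.140,103.5)
o=[]
for n in("top","side"):
    c=camera(n);im=c["color"]
    u,v=proj(c,[.428,.285,.14]).astype(int)
    a=im[v-30:v+30,u-30:u+30,::-1]
    o.append(np.clip(cv2.resize(a,(400,400),interpolation=cv2.INTER_CUBIC)*1.4,0,255).astype(np.uint8)); print(n,u,v,im.shape)
    p=read_state()["ee_pos"]
    for z in(-.004,.006,-.016,-.010): print(n,z,((proj(c,p+[0,0,z])-[u-30,v-30]+.5)*400/60).round(1))
    print("arbor tip",((proj(c,[.4283,.2853,.124])-[u-30,v-30]+.5)*400/60).round(1))
cv2.imwrite("pics/over2.png",np.hstack(o))
go(.4283,.2853,.140,103.5)
E
```

```text
t6.50 p[0.4292 0.2838 0.1511] w0.0469 f[ 0.4 -0.4 -2.5] q[ 0.22  0.29 -1.01  1.8   0.26  1.2  -0.64]
to [-0.0003 -0.     -0.0011] [ 0.0017 -0.0005  0.0111]
top 170 281 (400, 640, 3)
top -0.004 [198.1 203.2]
top 0.006 [184.8 203.9]
top -0.016 [213.5 202.4]
top -0.01 [205.8 202.8]
arbor tip [222.9 205. ]
side 242 120 (400, 640, 3)
side -0.004 [209.4 189.3]
side 0.006 [207.7 164.8]
side -0.016 [211.3 218.4]
side -0.01 [210.3 203.9]
arbor tip [210.7 244.8]
t6.60 p[0.4293 0.284  0.1514] w0.0465 f[-0.5 -0.2 -1.9] q[ 0.22  0.29 -1.01  1.8   0.26  1.2  -0.64]
to [ 0.0004 -0.     -0.0009] [ 0.0015 -0.0007  0.0114]
```

View pics/over2.png

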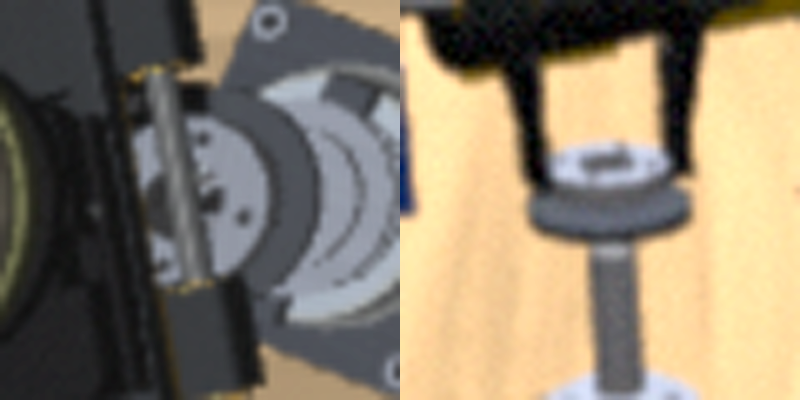

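Call:
{"method": "play_rows", "body": {
  "increments": "0 0 0 0.002 -0.0005 0.006 0.3;0 0 0 0.002 -0.0005 0.012 0.3;0 0 0 0.002 -0.0005 0.016 0.3;0 0 0 0.002 -0.0005 0.020 0.3;0 0 0 0.002 -0.0005 0.020 0.3"
}}

```text
time: 7.1
ee_pos: [0.4278, 0.2856, 0.1305]
eef_rot: [0.619, 0.785, -0.0, -0.0]
ft_force: [-0.6, -0.4, -3.3]
width: 0.0464
grip_force: 30.0
```

```bash
python3 go.py .4288 .2858 .1 103.5
```

```text
t7.10 p[0.4278 0.2856 0.1305] w0.0464 f[-0.6 -0.4 -3.3] q[ 0.2   0.31 -1.    1.82  0.29  1.16 -0.66]
to [-0.001   0.0003 -0.0006] [0.     0.001  0.0305]
```

Call:
{"method": "play_rows", "body": {
  "increments": "0 0 0 0 0.0005 0.01 0.3;0 0 0 0 0.0005 0.02 0.3;0 0 0 0 0.0005 0.03 0.3;0 0 0 0 0.0005 0.03 0.3"
}}

```text
time: 7.5
ee_pos: [0.4279, 0.2855, 0.0995]
eef_rot: [0.619, 0.785, -0.001, -0.001]
ft_force: [-0.2, -0.6, -2.2]
width: 0.0468
grip_force: 30.0
```

Call:
{"method": "play_rows", "body": {
  "increments": "0 0 0 0 0 0.01 0.3;0 0 0 0 0 0.018 0.3;0 0 0 0 0 0.02 0.3;0 0 0 0 0 0.02 0.3"
}}

```text
time: 7.9
ee_pos: [0.4284, 0.2858, 0.0807]
eef_rot: [0.619, 0.785, -0.0, -0.0]
ft_force: [0.5, -0.2, -2.8]
width: 0.0465
grip_force: 30.0
```

```bash
python3 go.py .429 .2858 .076 103.5
```

```text
t7.90 p[0.4284 0.2858 0.0807] w0.0465 f[ 0.5 -0.2 -2.8] q[ 0.16  0.38 -0.96  1.87  0.36  1.07 -0.71]
to [-0.0008  0.0002 -0.0005] [-0.0001  0.0006  0.0047]
```

Call:
{"method": "play_rows", "body": {
  "increments": "0 0 0 0 0 0.002 0.3;0 0 0 0 0 0.0035 0.3;0 0 0 0 0 0.0045 0.3;0 0 0 0 0 0.005 0.3;0 0 0 0 0 0.005 0.3"
}}

```text
time: 8.4
ee_pos: [0.4286, 0.2859, 0.0762]
eef_rot: [0.619, 0.785, -0.0, 0.0]
ft_force: [-0.5, 0.4, -2.7]
width: 0.0464
grip_force: 30.0
```

```bash
python3 go.py .429 .2858 .076 103.5
```

```text
t8.40 p[0.4286 0.2859 0.0762] w0.0464 f[-0.5  0.4 -2.7] q[ 0.15  0.39 -0.96  1.88  0.36  1.06 -0.72]
to [ 0.0001  0.0001 -0.0006] [-0.0002  0.0003  0.0002]
```

Call:
{"method": "play_rows", "body": {
  "increments": "0 0 0 0 0 0.0006 0.3;0 0 0 0 0 0.0012 0.3;0 0 0 0 0 0.0012 0.3"
}}

```text
time: 8.7
ee_pos: [0.4287, 0.286, 0.0759]
eef_rot: [0.619, 0.785, -0.0, 0.0]
ft_force: [-3.3, -4.0, 11.0]
width: 0.0466
grip_force: 30.0
```

Seated (force up 11 N at TCP z 0.0759). Releasing and rising.

Call:
{"method": "play_rows", "body": {
  "increments": "0 0 0 0 0 0 0.75;0 0 0 0 0 0 0.75;0 0 0 0 0 0 0.75;0 0 0 0 0 -0.03 0.8;0 0 0 0 0 -0.07 0.8;0 0 0 0 0 -0.1 0.8"
}}

```text
time: 9.3
ee_pos: [0.4287, 0.2864, 0.1769]
eef_rot: [0.619, 0.785, 0.001, 0.0]
ft_force: [0.9, -0.2, -0.1]
width: 0.0692
grip_force: 0.0
```

```bash
python3 go.py .4585 .004 .05 13.5
```

```text
t9.30 p[0.4287 0.2864 0.1769] w0.0692 f[ 0.9 -0.2 -0.1] q[ 0.23  0.26 -1.02  1.77  0.24  1.24 -0.62]
to [ 2.0000e-04 -1.1000e-03  1.5707e+00] [-0.2817 -0.037   0.1267]
```

Call:
{"method": "play_rows", "body": {
  "increments": "0 0 0 -0.05 -0.006 0 0.8;0 0 0.15 -0.1 -0.013 0 0.8;0 0 0.3 -0.15 -0.02 0.02 0.8;0 0 0.45 -0.2 -0.026 0.04 0.8;0 0 0.6 -0.25 -0.033 0.06 0.8;0 0 0.75 -0.282 -0.037 0.08 0.8;0 0 0.9 -0.282 -0.037 0.1 0.8;0 0 1.05 -0.282 -0.037 0.127 0.8"
}}

```text
time: 10.1
ee_pos: [0.4589, 0.0013, 0.0476]
eef_rot: [0.931, 0.365, 0.001, 0.001]
ft_force: [1.5, -0.3, -0.1]
width: 0.0695
grip_force: 0.0
```

```bash
python3 go.py .4585 .004 .004 13.5
```

```text
t10.10 p[0.4589 0.0013 0.0476] w0.0695 f[ 1.5 -0.3 -0.1] q[ 0.58  0.23 -0.73  2.04  0.19  0.93 -1.08]
to [ 0.0011 -0.001   0.5106] [ 0.0015 -0.0023  0.0436]
```

Call:
{"method": "play_rows", "body": {
  "increments": "0 0 0.14 0.0015 -0.001 0 0.8;0 0 0.28 0.0015 -0.001 0 0.8;0 0 0.42 0.0015 -0.001 0.02 0.8;0 0 0.51 0.0015 -0.001 0.035 0.8;0 0 0.51 0.0015 -0.001 0.042 0.8;0 0 0.51 0.0015 -0.001 0.043 0.8;0 0 0.51 0.0015 -0.001 0.043 0.3;0 0 0.51 0.0015 -0.001 0.043 0.3",
  "grip_force": 10
}}

```text
time: 10.9
ee_pos: [0.4592, 0.0049, 0.0056]
eef_rot: [0.992, 0.123, 0.001, 0.0]
ft_force: [-0.0, -1.2, -0.2]
width: 0.0604
grip_force: 0.0
```

Call:
{"method": "play_rows", "body": {
  "increments": "0 0 0 0 0 0 0.3;0 0 0 0 0 0 0.3;0 0 0 0 0 0 0.3"
}}

```text
time: 11.2
ee_pos: [0.4591, 0.0048, 0.0054]
eef_rot: [0.992, 0.123, 0.0, 0.0]
ft_force: [-0.3, -0.8, 3.4]
width: 0.0472
grip_force: 10.0
```

Call:
{"method": "play_rows", "body": {
  "increments": "0 0 0 0 0 0 0.7;0 0 0 0 0 0 0.7;0 0 -0.15 0 0 0 0.7;0 0 -0.3 0 0 0 0.7;0 0 -0.45 0 0 0 0.7;0 0 -0.6 0 0 0 0.7;0 0 -0.75 0 0 0 0.7;0 0 -0.9 0 0 0 0.7"
}}

```text
time: 12.0
ee_pos: [0.4586, 0.0048, 0.0049]
eef_rot: [0.839, 0.545, -0.0, -0.0]
ft_force: [-0.7, 0.1, -0.6]
width: 0.0612
grip_force: 0.0
```

```bash
python3 go.py .4585 .004 .004 103.5
```

```text
t12.00 p[0.4586 0.0048 0.0049] w0.0612 f[-0.7  0.1 -0.6] q[ 0.62  0.33 -0.8   2.07  0.31  0.86 -0.78]
to [-2.000e-04  0.000e+00 -6.544e-01] [-0.0008  0.0003  0.0009]
```

Call:
{"method": "play_rows", "body": {
  "increments": "0 0 -0.14 0 0 0 0.7;0 0 -0.28 0 0 0 0.7;0 0 -0.42 0 0 0 0.7;0 0 -0.56 0 0 0 0.7;0 0 -0.65 0 0 0 0.7;0 0 -0.65 0 0 0 0.3;0 0 -0.65 0 0 0 0.3;0 0 -0.65 0 0 0 0.3",
  "grip_force": 30
}}

```text
time: 12.8
ee_pos: [0.4587, 0.0048, 0.005]
eef_rot: [0.624, 0.781, -0.0, 0.0]
ft_force: [0.4, 1.9, -1.3]
width: 0.0473
grip_force: 30.0
```

Call:
{"method": "play_rows", "body": {
  "increments": "0 0 0 0 0 0 0.3;0 0 0 0 0 0 0.3;0 0 0 0 0 0 0.3"
}}

```text
time: 13.1
ee_pos: [0.4586, 0.0048, 0.0049]
eef_rot: [0.623, 0.782, -0.0, -0.0]
ft_force: [-0.3, 0.2, -0.8]
width: 0.0472
grip_force: 30.0
```

```bash
python3 go.py .4287 .286 .15 103.5
```

```text
t13.10 p[0.4586 0.0048 0.0049] w0.0472 f[-0.3  0.2 -0.8] q[ 0.72  0.37 -0.91  2.06  0.38  0.88 -0.19]
to [-0.0001  0.0001 -0.0109] [ 0.2807  0.0335 -0.1451]
```

Call:
{"method": "play_rows", "body": {
  "increments": "0 0 0 0 0 -0.04 0.3;0 0 0 0 0 -0.09 0.3;0 0 0 0 0 -0.14 0.3;0 0 -0.01 0.05 0.006 -0.145 0.3;0 0 -0.01 0.1 0.012 -0.145 0.3;0 0 -0.01 0.15 0.018 -0.145 0.3;0 0 -0.01 0.2 0.024 -0.145 0.3;0 0 -0.01 0.24 0.0287 -0.145 0.3"
}}

```text
time: 13.9
ee_pos: [0.4324, 0.2475, 0.1501]
eef_rot: [0.619, 0.785, 0.0, 0.0]
ft_force: [1.0, -0.4, -1.6]
width: 0.0469
grip_force: 30.0
```

Call:
{"method": "play_rows", "body": {
  "increments": "0 0 0 0.02 0.0025 0 0.3;0 0 0 0.035 0.0042 0 0.3;0 0 0 0.04 0.0047 0 0.3;0 0 0 0.04 0.0047 0 0.3;0 0 0 0.04 0.0047 0 0.3"
}}

```text
time: 14.4
ee_pos: [0.4287, 0.2842, 0.1498]
eef_rot: [0.62, 0.785, -0.0, 0.0]
ft_force: [-0.3, -0.4, -2.3]
width: 0.0469
grip_force: 30.0
```

```bash
python3 go.py .4287 .286 .11 103.5
```

```text
t14.40 p[0.4287 0.2842 0.1498] w0.0469 f[-0.3 -0.4 -2.3] q[ 0.31  0.34 -1.14  1.8   0.33  1.21 -0.69]
to [-0.0003  0.0008 -0.0016] [0.0018 0.0005 0.0398]
```

Call:
{"method": "play_rows", "body": {
  "increments": "0 0 0 0.0016 0.0003 0.01 0.3;0 0 0 0.0016 0.0003 0.02 0.3;0 0 0 0.0016 0.0003 0.026 0.3;0 0 0 0.0016 0.0003 0.032 0.3;0 0 0 0.0016 0.0003 0.032 0.3"
}}

```text
time: 14.9
ee_pos: [0.4279, 0.2863, 0.117]
eef_rot: [0.619, 0.785, -0.001, -0.0]
ft_force: [-0.7, -0.5, -2.5]
width: 0.0469
grip_force: 30.0
```

```bash
python3 go.py .4287 .286 .087 103.5
```

```text
t14.90 p[0.4279 0.2863 0.117 ] w0.0469 f[-0.7 -0.5 -2.5] q[ 0.27  0.38 -1.11  1.83  0.37  1.16 -0.73]
to [-0.0015  0.0004 -0.0007] [-0.0005  0.0008  0.03  ]
```

Call:
{"method": "play_rows", "body": {
  "increments": "0 0 0 0 0.0005 0.01 0.3;0 0 0 0 0.0005 0.02 0.3;0 0 0 0 0.0005 0.025 0.3;0 0 0 0 0.0005 0.028 0.3;0 0 0 0 0.0005 0.029 0.3;0 0 0 0 0.0005 0.03 0.3;0 0 0 0 0.0005 0.03 0.3"
}}

```text
time: 15.6
ee_pos: [0.4289, 0.287, 0.0881]
eef_rot: [0.619, 0.785, 0.0, 0.0]
ft_force: [-0.7, -0.0, -1.5]
width: 0.0472
grip_force: 30.0
```

Call:
{"method": "play_rows", "body": {
  "increments": "0 0 0 0 0 0.0006 0.3;0 0 0 0 0 0.0012 0.3;0 0 0 0 0 0.0012 0.3"
}}

```text
time: 15.9
ee_pos: [0.429, 0.2869, 0.087]
eef_rot: [0.619, 0.785, 0.0, 0.0]
ft_force: [-0.1, -0.2, -0.3]
width: 0.0471
grip_force: 30.0
```

Call:
{"method": "play_rows", "body": {
  "increments": "0 0 0 0 0 0.0006 0.3;0 0 0 0 0 0.0012 0.3;0 0 0 0 0 0.0012 0.3"
}}

```text
time: 16.2
ee_pos: [0.429, 0.287, 0.0868]
eef_rot: [0.619, 0.785, -0.0, 0.001]
ft_force: [-4.8, -5.2, 15.9]
width: 0.0471
grip_force: 30.0
```

Call:
{"method": "play_rows", "body": {
  "increments": "0 0 0 0 0 0 0.75;0 0 0 0 0 0 0.75;0 0 0 0 0 0 0.75;0 0 0 0 0 -0.03 1;0 0 0 0 0 -0.07 1;0 0 0 0 0 -0.1 1"
}}

```text
time: 16.8
ee_pos: [0.4287, 0.2874, 0.1874]
eef_rot: [0.619, 0.785, 0.0, -0.0]
ft_force: [0.8, -0.6, 0.3]
width: 0.0815
grip_force: 0.0
```

```bash
python3 go.py .6683 .009 .06 13.5
```

```text
t16.80 p[0.4287 0.2874 0.1874] w0.0815 f[ 0.8 -0.6  0.3] q[ 0.33  0.3  -1.16  1.75  0.29  1.28 -0.66]
to [ 1.0000e-04 -9.0000e-04  1.5707e+00] [-0.3266  0.1679  0.1273]
```

Call:
{"method": "play_rows", "body": {
  "increments": "0 0 0 -0.04 0.02 0 1;0 0 0.15 -0.08 0.041 0 1;0 0 0.3 -0.12 0.062 0 1;0 0 0.45 -0.16 0.082 0 1;0 0 0.6 -0.2 0.103 0 1;0 0 0.75 -0.24 0.123 0 1;0 0 0.9 -0.28 0.144 0.02 1;0 0 1.05 -0.327 0.168 0.04 1"
}}

```text
time: 17.6
ee_pos: [0.6656, 0.0112, 0.1473]
eef_rot: [0.931, 0.366, 0.0, 0.0]
ft_force: [0.7, 1.0, 0.3]
width: 0.0871
grip_force: 0.0
```

Call:
{"method": "play_rows", "body": {
  "increments": "0 0 0.14 0 0 0.04 1;0 0 0.28 0 0 0.07 1;0 0 0.42 0 0 0.08 1;0 0 0.52 0 0 0.087 1;0 0 0.52 0 0 0.087 1"
}}

```text
time: 18.1
ee_pos: [0.6636, 0.0126, 0.0594]
eef_rot: [0.993, 0.117, -0.001, -0.0]
ft_force: [0.7, 0.2, 0.7]
width: 0.0868
grip_force: 0.0
```

```bash
python3 go.py .6683 .009 .007 13.5
```

```text
t18.10 p[0.6636 0.0126 0.0594] w0.0868 f[0.7 0.2 0.7] q[ 0.35  0.63 -0.62  1.49  0.38  1.15 -1.67]
to [-0.0004  0.0022 -0.0011] [0.0038 0.0046 0.0523]
```

Call:
{"method": "play_rows", "body": {
  "increments": "0 0 0 0.004 0.004 0.02 1;0 0 0 0.004 0.004 0.04 1;0 0 0 0.004 0.004 0.051 1;0 0 0 0.004 0.004 0.052 1;0 0 0 0.004 0.004 0.052 0.5;0 0 0 0.004 0.004 0.052 0.5;0 0 0 0.004 0.004 0.052 0.5;0 0 0 0.004 0.004 0.052 0.5",
  "grip_force": 10
}}

```text
time: 18.9
ee_pos: [0.6697, 0.0096, 0.0097]
eef_rot: [0.993, 0.118, 0.001, 0.0]
ft_force: [-0.4, 0.1, 2.6]
width: 0.0641
grip_force: 10.0
```

Call:
{"method": "play_rows", "body": {
  "increments": "0 0 0 0 0 0 0.9;0 0 0 0 0 0 0.9;0 0 -0.15 0 0 0 0.9;0 0 -0.3 0 0 0 0.9;0 0 -0.45 0 0 0 0.9;0 0 -0.6 0 0 0 0.9;0 0 -0.75 0 0 0 0.9;0 0 -0.9 0 0 0 0.9"
}}

```text
time: 19.7
ee_pos: [0.6692, 0.0096, 0.0089]
eef_rot: [0.841, 0.54, -0.0, 0.0]
ft_force: [0.2, -0.0, 0.4]
width: 0.0783
grip_force: 0.0
```

```bash
python3 go.py .6683 .009 .007 103.5
```

```text
t19.70 p[0.6692 0.0096 0.0089] w0.0783 f[ 0.2 -0.   0.4] q[ 0.45  0.75 -0.76  1.5   0.55  1.12 -0.86]
to [-0.000e+00  2.000e-04 -6.644e-01] [-0.0009 -0.0006  0.0019]
```

Call:
{"method": "play_rows", "body": {
  "increments": "0 0 -0.14 0 0 0 0.9;0 0 -0.28 0 0 0 0.9;0 0 -0.42 0 0 0 0.9;0 0 -0.56 0 0 0 0.9;0 0 -0.66 0 0 0 0.9;0 0 -0.66 0 0 0 0.5;0 0 -0.66 0 0 0 0.5;0 0 -0.66 0 0 0 0.5",
  "grip_force": 30
}}

```text
time: 20.5
ee_pos: [0.6692, 0.0096, 0.0089]
eef_rot: [0.624, 0.781, -0.0, 0.0]
ft_force: [-0.2, 0.5, -0.4]
width: 0.0629
grip_force: 30.0
```

Call:
{"method": "play_rows", "body": {
  "increments": "0 0 0 0 0 0 0.5;0 0 0 0 0 0 0.5;0 0 0 0 0 0 0.5"
}}

```text
time: 20.8
ee_pos: [0.6692, 0.0096, 0.0089]
eef_rot: [0.623, 0.782, -0.0, 0.0]
ft_force: [-0.0, -0.2, -1.0]
width: 0.0629
grip_force: 30.0
```

```bash
python3 go.py .4287 .2865 .155 103.5
```

```text
t20.80 p[0.6692 0.0096 0.0089] w0.0629 f[-0.  -0.2 -1. ] q[ 0.52  0.8  -0.88  1.5   0.65  1.15 -0.26]
to [-0.      0.0003 -0.011 ] [ 0.3235 -0.1728 -0.1462]
```

Call:
{"method": "play_rows", "body": {
  "increments": "0 0 0 0 0 -0.04 0.5;0 0 0 0 0 -0.09 0.5;0 0 0 0 0 -0.14 0.5;0 0 -0.01 0.035 -0.018 -0.15 0.5;0 0 -0.01 0.07 -0.037 -0.15 0.5;0 0 -0.01 0.11 -0.059 -0.15 0.5;0 0 -0.01 0.15 -0.08 -0.15 0.5;0 0 -0.01 0.19 -0.101 -0.15 0.5"
}}

```text
time: 21.6
ee_pos: [0.5268, 0.1733, 0.1586]
eef_rot: [0.62, 0.785, -0.0, 0.0]
ft_force: [0.6, 0.9, -1.9]
width: 0.0631
grip_force: 30.0
```

```bash
python3 go.py .4287 .2865 .155 103.5
```

```text
t21.60 p[0.5268 0.1733 0.1586] w0.0631 f[ 0.6  0.9 -1.9] q[ 0.49  0.44 -1.11  1.69  0.41  1.27 -0.47]
to [-0.0003  0.0006 -0.001 ] [ 0.1329 -0.0691  0.0036]
```

Call:
{"method": "play_rows", "body": {
  "increments": "0 0 0 0.035 -0.018 0 0.5;0 0 0 0.07 -0.036 0 0.5;0 0 0 0.105 -0.055 0 0.5;0 0 0 0.125 -0.065 0 0.5;0 0 0 0.132 -0.069 0 0.5;0 0 0 0.133 -0.069 0 0.5;0 0 0 0.133 -0.069 0.004 0.5"
}}

```text
time: 22.3
ee_pos: [0.4314, 0.2848, 0.1549]
eef_rot: [0.62, 0.785, 0.0, 0.0]
ft_force: [-0.0, -0.0, -2.2]
width: 0.063
grip_force: 30.0
```

```bash
python3 go.py .4287 .2865 .128 103.5
```

```text
t22.30 p[0.4314 0.2848 0.1549] w0.0630 f[-0.  -0.  -2.2] q[ 0.34  0.36 -1.18  1.79  0.35  1.23 -0.71]
to [ 0.0007  0.0004 -0.0021] [ 0.0023 -0.0023  0.0269]
```

Call:
{"method": "play_rows", "body": {
  "increments": "0 0 0 0.002 -0.002 0 0.5;0 0 0 0.002 -0.002 0.008 0.5;0 0 0 0.002 -0.002 0.016 0.5;0 0 0 0.002 -0.002 0.022 0.5;0 0 0 0.002 -0.002 0.028 0.5;0 0 0 0.002 -0.002 0.028 0.5"
}}

```text
time: 22.9
ee_pos: [0.4275, 0.2867, 0.1259]
eef_rot: [0.619, 0.785, -0.001, -0.0]
ft_force: [-0.4, 0.2, -2.2]
width: 0.0632
grip_force: 30.0
```

```bash
python3 go.py .4287 .2865 .107 103.5
```

```text
t22.90 p[0.4275 0.2867 0.1259] w0.0632 f[-0.4  0.2 -2.2] q[ 0.31  0.39 -1.16  1.82  0.39  1.18 -0.74]
to [-0.0014  0.0003 -0.0005] [-0.0005  0.0011  0.0189]
```

Call:
{"method": "play_rows", "body": {
  "increments": "0 0 0 -0.0003 0.0008 0.008 0.5;0 0 0 -0.0003 0.0008 0.014 0.5;0 0 0 -0.0003 0.0008 0.017 0.5;0 0 0 -0.0003 0.0008 0.018 0.5;0 0 0 -0.0003 0.0008 0.019 0.5;0 0 0 -0.0003 0.0008 0.019 0.5"
}}

```text
time: 23.5
ee_pos: [0.4288, 0.287, 0.1079]
eef_rot: [0.619, 0.785, 0.0, 0.0]
ft_force: [0.4, 0.8, -1.5]
width: 0.0629
grip_force: 30.0
```

Call:
{"method": "play_rows", "body": {
  "increments": "0 0 0 0 0 0.0006 0.5;0 0 0 0 0 0.0012 0.5;0 0 0 0 0 0.0012 0.5"
}}

```text
time: 23.8
ee_pos: [0.4289, 0.287, 0.1068]
eef_rot: [0.619, 0.785, 0.0, 0.0]
ft_force: [-0.1, 0.4, -1.1]
width: 0.0631
grip_force: 30.0
```

Call:
{"method": "play_rows", "body": {
  "increments": "0 0 0 0 0 0.0005 0.5;0 0 0 0 0 0.001 0.5;0 0 0 0 0 0.001 0.5"
}}

```text
time: 24.1
ee_pos: [0.4289, 0.2871, 0.1067]
eef_rot: [0.619, 0.785, -0.0, 0.0]
ft_force: [-4.0, -4.1, 12.1]
width: 0.0632
grip_force: 30.0
```

Call:
{"method": "play_rows", "body": {
  "increments": "0 0 0 0 0 0 0.9;0 0 0 0 0 0 0.9;0 0 0 0 0 0 0.9;0 0 0 0 0 -0.03 0.9;0 0 0 0 0 -0.06 0.9;0 0 0 -0.04 0 -0.07 0.9;0 0 0.15 -0.085 -0.01 -0.07 0.9;0 0 0.3 -0.13 -0.02 -0.07 0.8"
}}

```text
time: 24.9
ee_pos: [0.4396, 0.1549, 0.1758]
eef_rot: [0.731, 0.682, 0.0, -0.0]
ft_force: [-0.1, 0.8, 1.0]
width: 0.0754
grip_force: 0.0
```

```bash
python3 go.py .4505 -.2755 .06 13.5
```

```text
t24.90 p[0.4396 0.1549 0.1758] w0.0754 f[-0.1  0.8  1. ] q[ 0.71  0.14 -1.2   1.88  0.14  1.21 -0.6 ]
to [-1.0000e-04 -1.0000e-03  1.2655e+00] [-0.4287  0.0407  0.1154]
```

Call:
{"method": "play_rows", "body": {
  "increments": "0 0 0.13 -0.045 0.02 0 0.8;0 0 0.26 -0.09 0.04 0 0.8;0 0 0.4 -0.135 0.05 0 0.8;0 0 0.53 -0.18 0.055 0 0.8;0 0 0.66 -0.225 0.055 0 0.8;0 0 0.8 -0.27 0.055 0 0.8;0 0 0.93 -0.315 0.05 0 0.8;0 0 1.06 -0.36 0.045 0 0.8"
}}

```text
time: 25.7
ee_pos: [0.4607, -0.208, 0.1758]
eef_rot: [0.976, 0.219, 0.0, 0.0]
ft_force: [-0.1, -1.0, -0.2]
width: 0.0698
grip_force: 0.0
```

```bash
python3 go.py .4505 -.2755 .06 13.5
```

```text
t25.70 p[ 0.4607 -0.208   0.1758] w0.0698 f[-0.1 -1.  -0.2] q[ 1.08  0.18 -0.81  1.8   0.14  1.22 -0.9 ]
to [ 0.0006 -0.0003  0.205 ] [-0.038   0.0566  0.1158]
```

Call:
{"method": "play_rows", "body": {
  "increments": "0 0 0.14 -0.02 0.03 0.04 0.8;0 0 0.205 -0.038 0.057 0.08 0.8;0 0 0.205 -0.038 0.057 0.11 0.8;0 0 0.205 -0.038 0.057 0.116 0.8;0 0 0.205 -0.038 0.057 0.116 0.8"
}}

```text
time: 26.2
ee_pos: [0.4514, -0.2729, 0.0595]
eef_rot: [0.993, 0.121, -0.0, -0.001]
ft_force: [0.2, 0.4, 1.3]
width: 0.0699
grip_force: 0.0
```

```bash
python3 go.py .4505 -.2755 .0035 13.5
```

```text
t26.20 p[ 0.4514 -0.2729  0.0595] w0.0699 f[0.2 0.4 1.3] q[ 1.07  0.36 -0.7   1.87  0.27  1.01 -1.08]
to [-0.0018  0.0004  0.0065] [-0.0015  0.0024  0.056 ]
```

Call:
{"method": "play_rows", "body": {
  "increments": "0 0 0 -0.001 0.002 0.03 0.8;0 0 0 -0.001 0.002 0.05 0.8;0 0 0 -0.001 0.002 0.055 0.8;0 0 0 -0.001 0.002 0.055 0.8;0 0 0 -0.001 0.002 0.055 0.3;0 0 0 -0.001 0.002 0.055 0.3;0 0 0 -0.001 0.002 0.055 0.3;0 0 0 -0.001 0.002 0.055 0.3",
  "grip_force": 10
}}

```text
time: 27.0
ee_pos: [0.4511, -0.2765, 0.0052]
eef_rot: [0.993, 0.12, 0.0, 0.0]
ft_force: [-0.5, 0.0, 1.0]
width: 0.0454
grip_force: 0.5
```

Call:
{"method": "play_rows", "body": {
  "increments": "0 0 0 0 0 0 0.3;0 0 0 0 0 0 0.7;0 0 0 0 0 0 0.7;0 0 -0.15 0 0 0 0.7;0 0 -0.3 0 0 0 0.7;0 0 -0.45 0 0 0 0.7;0 0 -0.6 0 0 0 0.7;0 0 -0.75 0 0 0 0.7"
}}

```text
time: 27.8
ee_pos: [0.4508, -0.2762, 0.0046]
eef_rot: [0.878, 0.478, -0.0, -0.0]
ft_force: [0.2, 1.1, -0.7]
width: 0.0608
grip_force: 0.0
```

```bash
python3 go.py .4505 -.2755 .0035 103.5
```

```text
t27.80 p[ 0.4508 -0.2762  0.0046] w0.0608 f[ 0.2  1.1 -0.7] q[ 1.15  0.49 -0.81  1.89  0.44  0.94 -0.44]
to [-2.000e-04 -1.000e-04 -8.094e-01] [ 0.0005 -0.0006  0.0011]
```

Call:
{"method": "play_rows", "body": {
  "increments": "0 0 -0.14 0 0 0 0.7;0 0 -0.28 0 0 0 0.7;0 0 -0.42 0 0 0 0.7;0 0 -0.56 0 0 0 0.7;0 0 -0.7 0 0 0 0.7;0 0 -0.8 0 0 0 0.7;0 0 -0.8 0 0 0 0.3;0 0 -0.8 0 0 0 0.3",
  "grip_force": 30
}}

```text
time: 28.6
ee_pos: [0.4508, -0.2762, 0.0046]
eef_rot: [0.626, 0.779, 0.0, -0.0]
ft_force: [0.6, 0.0, -0.1]
width: 0.0516
grip_force: 0.0
```

Call:
{"method": "play_rows", "body": {
  "increments": "0 0 0 0 0 0 0.3;0 0 0 0 0 0 0.3;0 0 0 0 0 0 0.3;0 0 0 0 0 0 0.3"
}}

```text
time: 29.0
ee_pos: [0.4509, -0.2763, 0.0047]
eef_rot: [0.625, 0.78, -0.0, 0.0]
ft_force: [-0.2, -0.0, -1.1]
width: 0.0424
grip_force: 30.0
```

```bash
python3 go.py .4287 .2868 .155 103.5
```

```text
t29.00 p[ 0.4509 -0.2763  0.0047] w0.0424 f[-0.2 -0.  -1.1] q[ 1.27  0.56 -0.97  1.89  0.55  0.99  0.27]
to [-0.0001  0.0001 -0.016 ] [ 0.5543  0.101  -0.1504]
```

Call:
{"method": "play_rows", "body": {
  "increments": "0 0 0 0 0 -0.04 0.3;0 0 0 0 0 -0.09 0.3;0 0 0 0 0 -0.14 0.3;0 0 -0.016 0.045 0.018 -0.152 0.3;0 0 -0.016 0.09 0.036 -0.152 0.3;0 0 -0.016 0.135 0.05 -0.152 0.3;0 0 -0.016 0.18 0.063 -0.152 0.3;0 0 -0.016 0.225 0.076 -0.152 0.3"
}}

```text
time: 29.8
ee_pos: [0.4756, -0.0384, 0.1567]
eef_rot: [0.619, 0.785, -0.0, 0.0]
ft_force: [1.1, 1.1, -1.5]
width: 0.0424
grip_force: 30.0
```

```bash
python3 go.py .4287 .2868 .155 103.5
```

```text
t29.80 p[ 0.4756 -0.0384  0.1567] w0.0424 f[ 1.1  1.1 -1.5] q[ 1.14  0.25 -1.26  1.88  0.25  1.2   0.03]
to [-0.0002  0.001  -0.0002] [0.3272 0.0303 0.0014]
```

Call:
{"method": "play_rows", "body": {
  "increments": "0 0 0.14 0.02 0.002 0 0.3;0 0 0.28 0.05 0.005 0 0.3;0 0 0.42 0.08 0.008 0 0.3;0 0 0.56 0.11 0.011 0 0.3;0 0 0.7 0.14 0.014 0 0.3"
}}

```text
time: 30.3
ee_pos: [0.4563, 0.1004, 0.1566]
eef_rot: [0.852, 0.523, -0.0, 0.0]
ft_force: [0.1, -1.0, -1.9]
width: 0.0424
grip_force: 30.0
```

```bash
python3 go.py .4287 .2868 .155 60
```

```text
t30.30 p[0.4563 0.1004 0.1566] w0.0424 f[ 0.1 -1.  -1.9] q[ 0.82  0.18 -1.2   1.9   0.19  1.18 -0.92]
to [0.0005 0.0006 0.0536] [ 0.1537 -0.1091  0.0015]
```

Call:
{"method": "play_rows", "body": {
  "increments": "0 0 0.05 0.035 -0.025 0 0.3;0 0 0.05 0.07 -0.05 0 0.3;0 0 0.05 0.1 -0.071 0 0.3;0 0 0.05 0.125 -0.089 0 0.3;0 0 0.05 0.145 -0.103 0 0.3;0 0 0.05 0.153 -0.109 0 0.3;0 0 0.05 0.153 -0.109 0 0.3;0 0 0.05 0.153 -0.109 0 0.3"
}}

```text
time: 31.1
ee_pos: [0.4282, 0.2837, 0.1564]
eef_rot: [0.864, 0.504, -0.0, 0.0]
ft_force: [0.6, -0.2, -1.2]
width: 0.0424
grip_force: 30.0
```

```bash
python3 go.py .4287 .2868 .130 60
```

```text
t31.10 p[0.4282 0.2837 0.1564] w0.0424 f[ 0.6 -0.2 -1.2] q[ 0.34  0.35 -1.18  1.79  0.34  1.23 -1.45]
to [0.0003 0.0009 0.0088] [ 0.003  -0.001   0.0264]
```

Call:
{"method": "play_rows", "body": {
  "increments": "0 0 0 0.002 -0.001 0.008 0.3;0 0 0 0.002 -0.001 0.016 0.3;0 0 0 0.002 -0.001 0.022 0.3;0 0 0 0.002 -0.001 0.025 0.3;0 0 0 0.002 -0.001 0.025 0.3"
}}

```text
time: 31.6
ee_pos: [0.4278, 0.2867, 0.1311]
eef_rot: [0.864, 0.504, -0.0, -0.0]
ft_force: [0.2, -1.1, -1.5]
width: 0.0426
grip_force: 30.0
```

```bash
python3 go.py .4287 .2868 .1227 60
```

```text
t31.60 p[0.4278 0.2867 0.1311] w0.0426 f[ 0.2 -1.1 -1.5] q[ 0.31  0.38 -1.16  1.82  0.38  1.19 -1.48]
to [-0.0005  0.0008  0.0094] [0.0005 0.0008 0.0084]
```

Call:
{"method": "play_rows", "body": {
  "increments": "0 0 0 0.0003 0.0006 0.002 0.3;0 0 0 0.0003 0.0006 0.004 0.3;0 0 0 0.0003 0.0006 0.006 0.3;0 0 0 0.0003 0.0006 0.007 0.3;0 0 0 0.0003 0.0006 0.007 0.3;0 0 0 0.0003 0.0006 0.007 0.3"
}}

```text
time: 32.2
ee_pos: [0.4286, 0.2871, 0.1247]
eef_rot: [0.864, 0.504, 0.0, 0.0]
ft_force: [-0.6, -0.1, -1.6]
width: 0.0428
grip_force: 30.0
```

Call:
{"method": "play_rows", "body": {
  "increments": "0 0 0 0 0 0.0006 0.3;0 0 0 0 0 0.0012 0.3;0 0 0 0 0 0.0012 0.3"
}}

```text
time: 32.5
ee_pos: [0.4286, 0.287, 0.1234]
eef_rot: [0.864, 0.504, -0.0, 0.0]
ft_force: [-1.3, 0.2, -2.2]
width: 0.0423
grip_force: 30.0
```

Call:
{"method": "play_rows", "body": {
  "increments": "0 0 0 0 0 0.0005 0.3;0 0 0 0 0 0.001 0.3;0 0 0 0 0 0.001 0.3"
}}

```text
time: 32.8
ee_pos: [0.4287, 0.2871, 0.1226]
eef_rot: [0.864, 0.504, 0.0, 0.0]
ft_force: [-1.4, 0.8, 2.6]
width: 0.0425
grip_force: 30.0
```

Call:
{"method": "play_rows", "body": {
  "increments": "0 0 0 0 0 0.0003 0.3;0 0 0 0 0 0.0006 0.3;0 0 0 0 0 0.0006 0.3"
}}

```text
time: 33.1
ee_pos: [0.4287, 0.2873, 0.1226]
eef_rot: [0.864, 0.504, 0.0, 0.0]
ft_force: [-3.2, -2.5, 9.4]
width: 0.0422
grip_force: 30.0
```

Seated at the expected height (0.1226). Releasing, backing off and inspecting.

Call:
{"method": "play_rows", "body": {
  "increments": "0 0 0 0 0 0 0.75;0 0 0 0 0 0 0.75;0 0 0 0 0 0 0.75;0 0 0 0 0 -0.02 0.8;0 0 0 0 0 -0.05 0.8;0 0 0 0 0 -0.08 0.8;0 0 0 -0.05 0.03 -0.08 0.8;0 0 0 -0.09 0.055 -0.08 0.8"
}}

```text
time: 33.9
ee_pos: [0.4316, 0.1963, 0.2025]
eef_rot: [0.862, 0.506, 0.001, -0.0]
ft_force: [0.2, -1.0, -0.0]
width: 0.0695
grip_force: 0.0
```

Call:
{"method": "play_rows", "body": {
  "increments": "0 0 0 -0.03 0.03 0 0.8;0 0 0 -0.06 0.05 0 0.8;0 0 0 -0.09 0.07 0 0.8;0 0 0 -0.09 0.07 0 0.8"
}}

```text
time: 34.3
ee_pos: [0.4491, 0.0773, 0.2018]
eef_rot: [0.865, 0.501, -0.0, 0.001]
ft_force: [-0.2, 0.2, 0.1]
width: 0.0698
grip_force: 0.0
```

```bash
python3 - <<'E'
from h import *
from bench import *
o=[]
for n in("top","side"):
    c=camera(n);im=c["color"]
    u,v=proj(c,[.4287,.286,.1]).astype(int)
    a=im[v-40:v+40,u-40:u+40,::-1]
    o.append(np.clip(cv2.resize(a,(400,400),interpolation=cv2.INTER_CUBIC)*1.4,0,255).astype(np.uint8))
    for z in(.06,.082,.098,.118,.14): print(n,z,((proj(c,[.4287,.286,z])-[u-40,v-40]+.5)*5).round(0))
cv2.imwrite("pics/end.png",np.hstack(o)); print(read_state()["ee_pos"],read_state()["width"])
E
```

```text
top 0.06 [240. 205.]
top 0.082 [222. 206.]
top 0.098 [209. 206.]
top 0.118 [191. 207.]
top 0.14 [170. 209.]
side 0.06 [211. 275.]
side 0.082 [209. 237.]
side 0.098 [207. 209.]
side 0.118 [205. 174.]
side 0.14 [202. 134.]
[0.44871598 0.08199976 0.2020659 ] 0.06953947301337371
```

View pics/end.png

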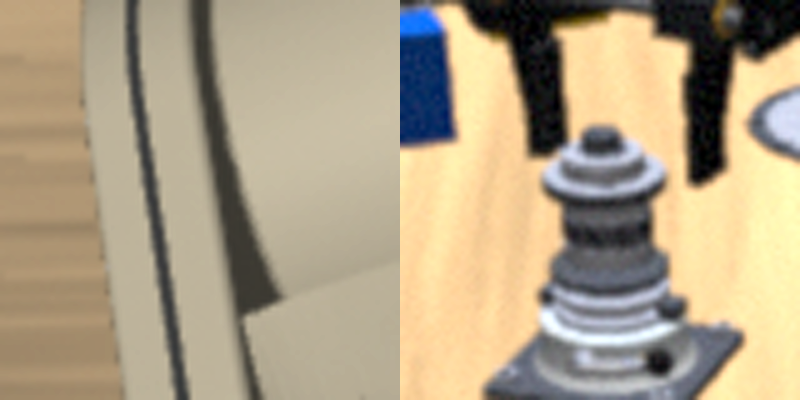

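The side view shows the full stack level with no gaps. The hexagon top is at crop (602,130), against (602,134) predicted for fully home. The fingers are clear of it, and the arm hides the stack from the top camera. Handing in.

```bash
python3 -c "
from bench import *
print(close_job())"
```

```text
the job is handed in; nothing more can be done
None
```

The tool is made up on the arbor in the order asked: bevel wheel, drum wheel, round-over wheel, then clamping cap. Each part was lowered to contact and the stack looked level in the final side view. I kept the arm clear of the wax tin, spanner and offcut but did not image them again, and I handed the job in at about 34 s; `close_job()` returned no verdict.

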